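Re-seal and close the gear housing

TASK

I have just renewed the seal strip on the side of the gear housing nearest you: bed it down by running the ground steel block along it from its left end to its right end, pressing down steadily with 8 N or so, then lay the block back on the bench. Next turn the wing of the quarter-turn fastener lengthwise to the housing, in line with the slot in the cover, let go of it, and lower the cover by its handle over the locating pin and the wing until it lies flat on the seal all round. Finish while still holding the cover, pressing it evenly against the frame with 10 to 15 N (do not let go, do not crush the seal) so that I can lock the fastener; leave the other tools where they are.

Things in the scene. Friction and masses are not known exactly. Their poses are not given: they have to be found in the camera images.
- housing: grey cast gear housing, fixed, 140 (x) x 180 (y) mm, open at the top over two gears. Origin: centre of its underside, on the bench; x away from the robot, y to the left along its length, z up; yaw within 0.2 rad. Its top, the frame face, is at z = 64 mm and carries four rubber seal strips. Feet 8 mm high project 20 mm at both ends, a shaft end 32 mm at the back
- pin_tip (a point): tip of the steel locating pin, 8 mm thick with a tapered tip, upright on the frame face at housing x = 0, y = +52 mm; the tip is 100 mm above the bench
- front_seal: renewed black rubber seal strip on the side nearest the robot, centred at housing x = -58 mm, y = 0; 12 x 168 x 6 mm, long along y, axes as the housing's. Origin: centre of its underside, 64 mm above the bench (top at 70 mm) unloaded. Like each strip it sinks under load as a spring, 2.5 N per mm, 5 mm at most (all four under the cover: 10 N per mm)
- rear_seal: older seal strip on the far side, centred at housing x = +58, y = 0 mm; size, height, origin and spring as the front one
- left_seal: older seal strip at the left end, 102 mm long along x, centred at housing x = 0, y = +78 mm; otherwise as the front one
- right_seal: older seal strip at the right end, 102 mm long along x, centred at housing x = 0, y = -78 mm; otherwise as the front one
- fastener (a joint): angle of the steel quarter-turn fastener at housing x = 0, y = -52 mm: 0 when its wing lies along the housing's y axis, in line with the slot of the fitted cover; positive anticlockwise from above. Turns from -0.5 to 1.6, starts between 0.6 and 1.45, light friction, stays where it is left. It passes the slot within about 0.17 of 0
- fastener_grip (a point): on the fastener's axis at the top face of its wing, turning with it. The wing is an upright bar 26 mm long (along the point's y axis), 8 mm thick and 18 mm tall, 74 to 92 mm above the bench, on a neck 8 mm thick
- cover: grey painted metal cover plate 130 (x) x 170 (y) x 5 mm, 0.25 to 0.45 kg, flat on the bench, yaw -0.5 to 0. Origin: centre of its underside, z up. Pin hole 12 mm wide at x = 0, y = +52; slot 12 (x) x 34 (y) mm at x = 0, y = -52. Black bow handle: bar along x, 90 long, 12 wide, 14 tall, its middle 36 mm above the underside. Fitted, origin and axes agree with the housing's, 70 mm up
- steel_block: ground steel block with two holes in its top, 35 (x) x 60 (y) x 22 mm, about 0.35 kg, lying flat on the bench, long side within 0.3 rad of world y; origin at the centre of its underside
- sanding_block: bystander: loose brown cork sanding block, 56 x 90 x 28 mm, near the front edge of the bench; origin at the centre of its underside
- toggle_fixture: obstacle, fixed: wooden gluing fixture with a red-handled toggle clamp between the cover and the housing and behind them; board 130 x 200 mm, handle up to 150 mm high: carry things well above or in front of it. Origin: centre of its underside
- spring_clamp: bystander: loose spring clamp with black and orange handles, 56 x 108 x 22 mm, near the front edge of the bench; origin at the centre of its underside
Not all that is in view belongs to the job. Of the things shaped like the steel_block, the steel one is meant.

How it is judged (in metres and radians):
On the way, in this order (a step that is already met when the one before it is completed fails the run):
1. the block is pressed firmly on the left end of the front seal strip (contact force between steel_block and front_seal between 4.5 and 22 N and y of steel_block in the frame of housing above 0.044 m), for 0.04 s.
2. it is rubbed on towards the middle (contact force between steel_block and front_seal between 4.5 and 22 N and y of steel_block in the frame of housing between 0.018 and 0.038 m), for 0.04 s.
3. across the middle (contact force between steel_block and front_seal between 4.5 and 22 N and y of steel_block in the frame of housing between -0.012 and 0.012 m), for 0.04 s.
4. and past the middle (contact force between steel_block and front_seal between 4.5 and 22 N and y of steel_block in the frame of housing between -0.038 and -0.018 m), for 0.04 s.
5. up to the right end of the strip, still pressed (contact force between steel_block and front_seal between 4.5 and 22 N and y of steel_block in the frame of housing below -0.044 m), for 0.04 s.
6. the block lies flat on the bench again, let go (height (world z) of steel_block below 0.008 m and angle between steel_block's own z axis and vertical below 0.1 rad and contact force between steel_block and housing below 0.05 N and contact force between the fingers and steel_block below 0.05 N and linear speed of steel_block below 0.02 m/s), for 0.2 s.
7. the fastener's wing stands in line with the slot (within 0.17 rad) and is let go (value of joint fastener between -0.17 and 0.17 rad and contact force between the fingers and fastener below 0.05 N), for 0.1 s.
8. the cover is down on the seal over pin and fastener (z of cover in the frame of housing between 0.062 and 0.0715 m and x of cover in the frame of housing between -0.005 and 0.005 m and y of cover in the frame of housing between -0.005 and 0.005 m and angle between the y axis of cover and the y axis of housing, either way round below 0.08 rad and angle between cover's own z axis and vertical below 0.03 rad), for 0.1 s.
At the end, for the whole second after the job is handed in: In the gripper, the cover is on the seal over pin and wing: underside under 71.5 mm up the housing, within 5 mm and 0.08 rad of its axes, tilt under 0.03, at rest; it bears on the housing with 9 to 32 N, over 1 N on each strip; wing within 0.17 rad of the slot; steel block flat on the bench, let go (all of step 8 and value of joint fastener between -0.17 and 0.17 rad and height (world z) of steel_block below 0.008 m and angle between steel_block's own z axis and vertical below 0.1 rad and contact force between steel_block and housing below 0.05 N and contact force between the fingers and steel_block below 0.05 N and contact force between cover and housing between 9 and 32 N and contact force between the fingers and cover above 2 N and contact force between cover and front_seal above 1 N and contact force between cover and rear_seal above 1 N and contact force between cover and left_seal above 1 N and contact force between cover and right_seal above 1 N and linear speed of cover below 0.01 m/s); the arm keeps its last pose, push and grip.
It fails at once if the block is pressed so hard (over 35 N) that it squashes the seal (contact force between steel_block and front_seal above 35 N).
It fails at once if the cover is forced on the housing with more than 45 N (contact force between cover and housing above 45 N).
It fails at once if the cork block or the spring clamp is shifted more than 30 mm (distance of any of sanding_block, spring_clamp from where it was at the start of the episode above 0.03 m).
It also fails if it takes over 72 s, if anything falls off the work surface, if the arm or the gripper's body presses on something with over 40 N, if the wrist force passes 120 N, or if a joint passes its speed limit or range.

ROBOT

A 6-joint arm with a two-finger parallel gripper is mounted at the origin on a cart in front of the work surface, level with it; the furniture and walls round the work are solid. World frame = base frame: x ahead of the robot, y to its left, z up, the work surface at z = 0. Lengths are in mm, angles in rad, forces in N, time in s.
With the tool pointing down it reaches from about 400 to 925 mm from the base axis. Payload 12.5 kg.
Tool frame: the origin (TCP) lies at the very end of the fingers, on their centre line; the grasp point (between the pads) lies grip_point_offset behind it (grip_point_offset is the distance from the TCP to the grasp point, in mm); z points along the fingers, y is the line along which they close (so a half turn about z gives the same grasp; the last joint's range is limited). The gripper opens to 95 mm and grips with 3 to 60 N. Pads are 20 mm wide; open, the fingers measure 119 mm over their backs; the gripper's body (75 mm by 180 mm) begins 59 mm behind the grasp point.
Start: joints at [-1.268, 0.491, 1.559, -0, 1.092, -0.106], TCP at [248.467, -573.508, 214.661] pointing down, gripper open.
Joint ranges: [-3.1, 3.1], [-0.84, 2.19], [0.05, 2.79], [-1.13, 4.28], [0.06, 2.93], [-2.69, 2.69]. Speed limits (rad/s): [2.22, 2.22, 2.79, 3.14, 3.14, 3.14].

INTERFACE

Orientations are given as a 3x3 rotation matrix whose columns are the frame's x, y, z axes.
In Python, from cell import state, snapshot, get_calibration, hand_in, look_for, grip_point_offset gives the robot as it stands.
- The arm moves only by the tool drive_tool, never from a script. Its argument "increments" is text: rows parted by semicolons, each of 5 numbers parted by spaces: the shift along the tool's x, y, z in mm, then the turn about the tool's z in rad, then the opening, from -1 (shut) to 1 (fully open). A call has exactly 5 rows; each row shifts and turns the commanded pose from where the row before left it, along the tool's axes as they then stand; what a row does not reach is not made up. A row lasts 1/12 s, in which the tool goes at most 41.7 mm and 7.16 degrees, less where a joint would pass 70% of its speed; a pose out of reach is approached as far as the arm can. A call is refused whole if a number of a shift passes 41.7 or a number of a turn 0.125, either way. A call with a gripper value outside its range is refused whole. The fingers move at their own pace and stop on an object; "grip_force" is the grip in N (left out, the last holds). Time passes only in rows, so rows that do not move let the fingers close, or fill a call up. It gives the time, the measured TCP pose, the force, the opening and the grip force at its end, in the units of the state.
- state(): the state, without advancing time (a new reading comes with each control period).
- snapshot(name): name is "side" or "top"; returns the picture (384x512x3 uint8, blue, green, red); there is no depth.
- get_calibration(name): a dict with "intrinsics" (3x3 intrinsics, pixels), "k1" (the pictures are not rectified: a ray, as slopes to the right and down, at radius r is drawn at 1 + k1 r^2 times it, then the intrinsics apply), "camera_from_world" (4x4, takes a point from world to camera coordinates). Camera axes: x right, y down, z forward; pixel columns grow to the right and rows downward; lengths in mm; the calibration is good to about 2 mm. A picture is of the moment at which its call begins. get_calibration takes no time and is no camera call.
- hand_in(): hands the job in; it is judged then, once.
Trained networks look in the newest picture that a camera, given by its name, has taken for a name from the list of things; names that differ only in an ending like _2 or _b are one class to them, and where a whole thing is asked for, a point or a joint stands for the part that bears it (a point fixed in the world has none). Each returns a list of dicts, best first, with "score" (0 to 1); they miss things now and then, are a little off and sometimes report something else, mostly with a low value. They report only what shows in the picture. A call takes as long as a camera call. They do not tell look-alikes from the thing itself.
- look_for(camera, name): "at" ([column, row] in pixels, amid what is visible of it).
The state is a dict: "time_s": time; "joint_positions": joint angles; "qd": joint speeds; "effort": joint torques, N m; "position": TCP position; "tool_rot": TCP orientation; "ft_force": force on the tool from outside, world axes, zero at the start; "ft_torque": the same for the moment, N m; "width": opening from 0.0 (shut) to 1.0 (fully open); "grip_force": force on a finger pad.
Only numpy, scipy, OpenCV 4.12 (cv2) and the standard library are available. Lean on these libraries where they do the work, as an engineer would, in place of code of your own. Each camera call takes 0.05 s, during which the arm holds its last target. There are 200 camera calls.

## Working session

There is one attempt and no reset: what is moved stays moved. The work goes in short steps, Python scripts to look and compute and a tool call to move; the robot and the scene stay as the last step left them, time stands still between calls to the robot, and variables do not carry over. Pictures are saved under pics/ and viewed, at most 10 in all, crops included, and the job is handed in when it is done.

Besides the shell and the picture viewer there is one more tool, called in YAML: its name, and indented under it one key for each argument. drive_tool: Moves the arm, as the interface text tells. Its arguments: {"type":"object","properties":{"increments":{"type":"string"},"grip_force":{"type":"number"}},"required":["increments"]}

```bash
mkdir -p pics; ls; cat > h.py <<'E'
import numpy as np, cv2
from cell import *
def ray(cam,px):
    c=get_calibration(cam);K=np.array(c["intrinsics"]);T=np.array(c["camera_from_world"])
    d=np.array([(px[0]-K[0,2])/K[0,0],(px[1]-K[1,2])/K[1,1]]);u=d.copy()
    for _ in range(30): u=d/(1+c["k1"]*(u@u))
    R=T[:3,:3];o=-R.T@T[:3,3];return o,R.T@np.array([u[0],u[1],1])
def at(cam,px,z):
    o,d=ray(cam,px);return (o+d*(z-o[2])/d[2])
def proj(cam,P):
    c=get_calibration(cam);K=np.array(c["intrinsics"]);T=np.array(c["camera_from_world"])
    P=np.atleast_2d(P)@T[:3,:3].T+T[:3,3];u=P[:,:2]/P[:,2:]
    u=u*(1+c["k1"]*(u**2).sum(1,keepdims=True));return u@K[:2,:2].T+K[:2,2]
E
python3 - <<'E'
from h import *
np.set_printoptions(precision=3,suppress=True)
print(state(),grip_point_offset)
for c in("top","side"):
    im=snapshot(c);cv2.imwrite(f"pics/{c}0.png",im)
    k=get_calibration(c);print(k["k1"],np.array(k["intrinsics"])); print(np.array(k["camera_from_world"]))
    for n,z in [("housing",64),("pin_tip",100),("front_seal",70),("rear_seal",70),("left_seal",70),("right_seal",70),("fastener",92),("fastener_grip",92),("cover",5),("steel_block",22),("sanding_block",28),("toggle_fixture",20),("spring_clamp",20)]:
        print(c,n,[(np.round(r["at"]),round(r["score"],2),at(c,r["at"],z)[:2].round()) for r in look_for(c,n)[:4]])
E
```

```text
pics
{'time_s': 0.0, 'joint_positions': array([-1.268,  0.492,  1.559,  0.   ,  1.092, -0.106]), 'qd': array([ 0.002, -0.001, -0.001, -0.001,  0.   , -0.   ]), 'effort': array([  0.004, -61.264, -25.818,   0.069,   0.048,  -0.   ]), 'position': array([ 248.39 , -573.229,  214.063]), 'tool_rot': array([[ 0.918,  0.397, -0.   ],
       [ 0.397, -0.918,  0.001],
       [ 0.   , -0.001, -1.   ]]), 'ft_force': array([0.198, 0.012, 0.04 ]), 'ft_torque': array([-0.001,  0.011, -0.006]), 'grip_force': 0.0, 'width': 1.002765744559501} 18.8
-0.2151819030266454 [[495.79    0.    265.578]
 [  0.    495.79  194.958]
 [  0.      0.      1.   ]]
[[  -0.004   -1.       0.    -172.011]
 [  -0.997    0.004   -0.071  509.574]
 [   0.071   -0.001   -0.997 1278.923]
 [   0.       0.       0.       1.   ]]
top housing [(array([345., 186.]), 0.83, array([ 528., -376.])), (array([366., 179.]), 0.66, array([ 546., -429.]))]
top pin_tip [(array([342., 184.]), 0.79, array([ 529., -362.]))]
top front_seal [(array([346., 206.]), 0.54, array([ 477., -377.]))]
top rear_seal [(array([335., 157.]), 0.75, array([ 601
[... 1391 characters left out ...]
., 226.]), 0.45, array([ 536., -308.]))]
side right_seal []
side fastener []
side fastener_grip [(array([263., 258.]), 0.58, array([ 536., -441.]))]
side cover [(array([290., 249.]), 0.66, array([ 602., -316.])), (array([236., 161.]), 0.61, array([434., 106.]))]
side steel_block [(array([265., 210.]), 0.75, array([ 539., -184.])), (array([230., 206.]), 0.68, array([ 440., -171.])), (array([223., 185.]), 0.59, array([409., -72.]))]
side sanding_block [(array([198., 243.]), 0.64, array([ 378., -335.]))]
side toggle_fixture [(array([234., 158.]), 0.53, array([428.,  96.])), (array([231., 210.]), 0.34, array([ 445., -186.]))]
side spring_clamp [(array([190., 278.]), 0.87, array([ 378., -437.]))]
```

```bash
python3 - <<'E'
import cv2
t=cv2.imread("pics/top0.png");s=cv2.imread("pics/side0.png")
cv2.imwrite("pics/t1.png",cv2.resize(t[110:300,130:400],None,fx=2.95,fy=2.95,interpolation=cv2.INTER_CUBIC))
cv2.imwrite("pics/s1.png",cv2.resize(s[110:310,140:400],None,fx=3,fy=3,interpolation=cv2.INTER_CUBIC))
E
```

```text
(no output)
```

View pics/t1.png

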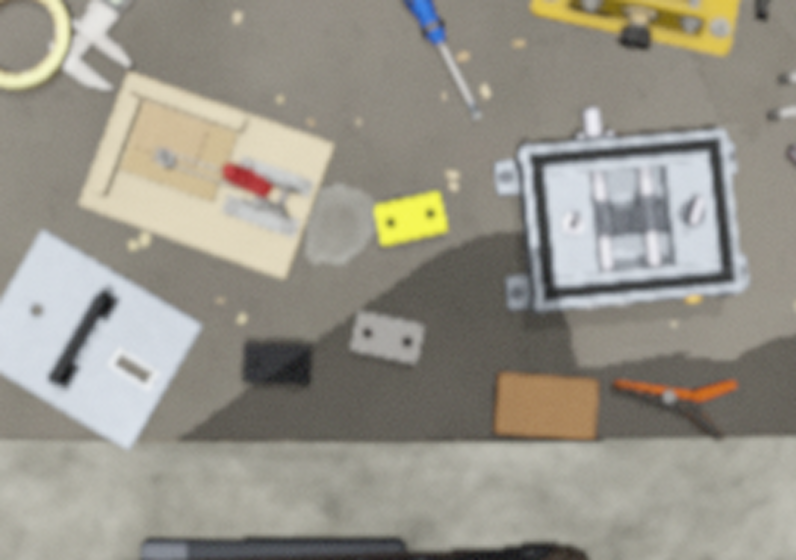

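View pics/s1.png

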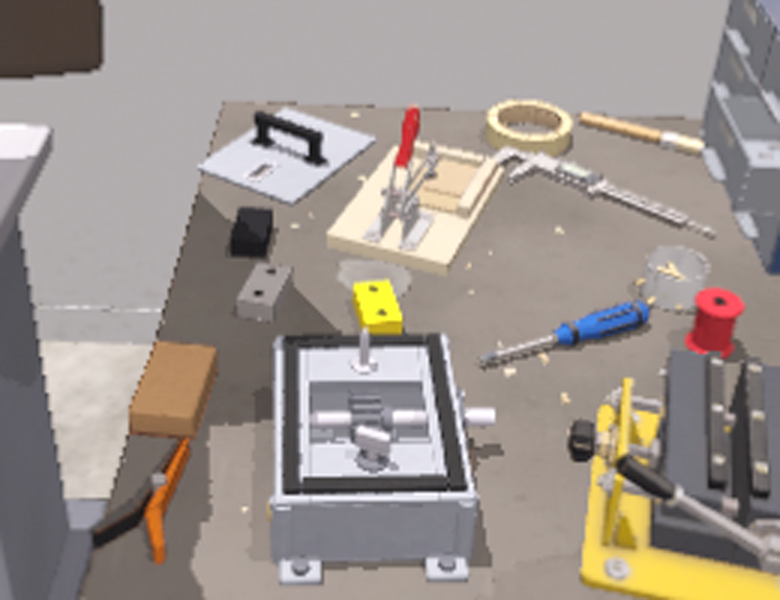

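The top crop shows three block-shaped things: grey metal with two holes at about (261,224), yellow at (269,184) and black at (224,233). I choose the grey one, which is the ground steel block. The housing is at about (345,184), with the wing near (365,182). The cover is at about (159,225). The side view agrees.

```bash
cat > fit.py <<'E'
from h import *
from scipy.optimize import minimize
from scipy.ndimage import map_coordinates
def rect(lx,ly,z,cx=0,cy=0,n=50):
    c=np.array([[-1,-1],[1,-1],[1,1],[-1,1],[-1,-1]])*[lx/2,ly/2]+[cx,cy]
    t=np.linspace(.03,.97,n)[:,None]
    return [np.c_[a+(b-a)*t,np.full(n,z)] for a,b in zip(c[:-1],c[1:])]
def place(p,S):
    x,y,a=p;c,s=np.cos(a),np.sin(a);return S@np.array([[c,s,0],[-s,c,0],[0,0,1]])+[x,y,0]
def fit(segs,p0,ims,cams=("top","side"),span=(12,12,.1)):
    p=np.array(p0,float)
    for sig in (2.5,1.2,.7):
        G={c:[cv2.Sobel(cv2.GaussianBlur(cv2.cvtColor(ims[c],cv2.COLOR_BGR2GRAY).astype(float),(0,0),sig),cv2.CV_64F,*d) for d in((1,0),(0,1))] for c in cams}
        def f(p):
            s=0
            for c in cams:
                for S in segs:
                    u=proj(c,place(p,S));d=np.gradient(u,axis=0);d/=np.linalg.norm(d,axis=1,keepdims=True)
                    g=[map_coordinates(q,[u[:,1],u[:,0]],order=1,mode="nearest") for q in G[c]]
                    s-=abs(np.mean(g[0]*-d[:,1]+g[1]*d[:,0]))
            return s
        best=None
        for k in range(12 if sig>2 else 3):
            q=p+(np.random.default_rng(k).uniform(-1,1,3)*span*(k>0))*(1 if sig>2 else .1)
            r=minimize(f,q,method="Nelder-Mead",options=dict(initial_simplex=q+np.vstack([np.zeros(3),np.diag([4,4,.04])])))
            if best is None or r.fun<best.fun: best=r
        p=best.x
    return p,best.fun
def draw(im,cam,p,segs,col=(0,0,255)):
    for S in segs: cv2.polylines(im,[np.round(proj(cam,place(p,S))*8*4+16).astype(int)],False,col,1,cv2.LINE_AA,5)
HOUS=rect(128,168,70)+rect(104,144,70)
COV=rect(130,170,5); BLK=rect(35,60,22)
E
cat > m.py <<'E'
from fit import *
np.set_printoptions(precision=3,suppress=True)
ims={c:cv2.imread(f"pics/{c}0.png") for c in("top","side")}
f=lambda x,y:at("top",(130+x/2.95,110+y/2.95),5)
c0=f(84,338)  # mid of cover
out={}
for n,S,p0 in [("H",HOUS,(535,-379,.05)),("C",COV,(431,109,-.5)),("B",BLK,(432,-160,-.15))]:
    for cams in (("top",),("side",),("top","side")):
        r=fit(S,p0,ims,cams); print(n,cams,r[0],round(r[1]))
    out[n]=r[0]
big={c:cv2.resize(ims[c],None,fx=4,fy=4,interpolation=cv2.INTER_CUBIC) for c in ims}
for n,S in [("H",HOUS),("C",COV),("B",BLK)]:
    for c in ims:
        for s in S:
            cv2.polylines(big[c],[np.round(proj(c,place(out[n],s))*4+1.5).astype(int)],False,(0,0,255),1)
H=out["H"]
for nm,pt in (("pin",(0,52,100)),("fast",(0,-52,92))):
    w=place(H,np.array([pt],float)); print(nm,w,[proj(c,w)[0] for c in ims])
def crop(c,p,w,h): x,y=(proj(c,[p])[0]*4).astype(int);return cv2.resize(big[c][max(0,y-h):y+h,max(0,x-w):x+w],(390,290))
a=np.vstack([np.hstack([crop("top",(H[0],H[1],70),180,134),crop("side",(H[0],H[1],70),180,134)]),np.hstack([crop("top",(*out["C"][:2],5),180,134),crop("top",(*out["B"][:2],5),90,67)])])
cv2.imwrite("pics/fit0.png",a)
E
python3 m.py
```

```text
Traceback (most recent call last):
  File "m.py", line 9, in <module>
    r=fit(S,p0,ims,cams); print(n,cams,r[0],round(r[1]))
  File "fit.py", line 25, in fit
    r=minimize(f,q,method="Nelder-Mead",options=dict(initial_simplex=q+np.vstack([np.zeros(3),np.diag([4,4,.04])])))
  File "fit.py", line 18, in f
    u=proj(c,place(p,S));d=np.gradient(u,axis=0);d/=np.linalg.norm(d,axis=1,keepdims=True)
  File "h.py", line 11, in proj
    c=get_calibration(cam);K=np.array(c["intrinsics"]);T=np.array(c["camera_from_world"])
ValueError: time passes only in moves, steps and waits
```

Calibration calls are limited per script, so I'll cache the result.

```bash
sed -i 's/^from cell import \*/from cell import *\nfrom functools import cache\nimport cell\n@cache\ndef get_calibration(c): return cell.get_calibration(c)/' h.py
python3 m.py
```

```text
H ('top',) [ 533.239 -372.71     0.087] -2434
H ('side',) [ 533.619 -378.617    0.077] -2927
H ('top', 'side') [ 533.324 -374.788    0.079] -4645
C ('top',) [431.82  112.016  -0.532] -724
C ('side',) [431.981 111.166  -0.529] -815
C ('top', 'side') [431.908 111.658  -0.531] -1535
B ('top',) [ 433.242 -161.332   -0.21 ] -676
B ('side',) [ 433.283 -162.95    -0.19 ] -483
B ('top', 'side') [ 433.322 -161.789   -0.197] -1149
pin [[ 529.246 -322.948  100.   ]] [array([326.059, 184.134]), array([261.321, 219.419])]
fast [[ 537.401 -426.628   92.   ]] [array([366.801, 181.089]), array([263.728, 253.529])]
```

View pics/fit0.png

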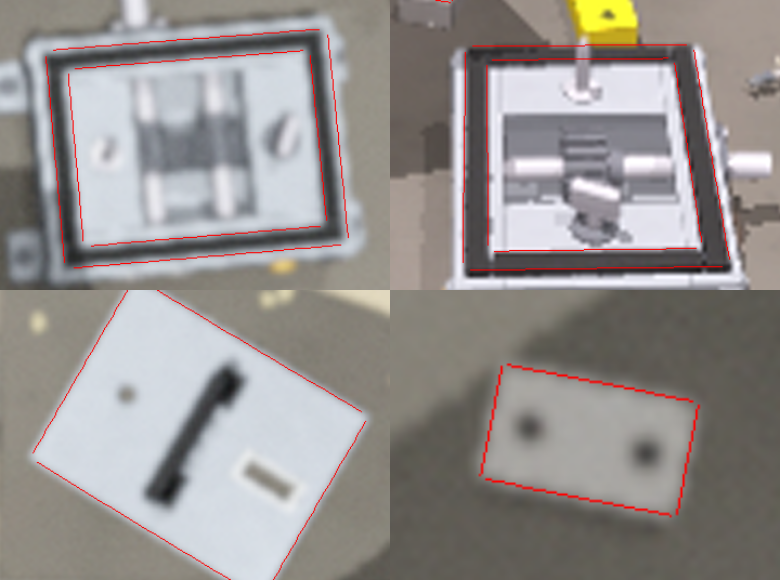

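The overlays fit the block and cover well. The housing fit differs by a few mm in y between the cameras, so I'll settle that later using the block held in the gripper at a known pose. The wing stands at about 0.9 rad. Next is a planner that prints rows.

```bash
cat > plan.py <<'E'
# usage: plan.py opening  x,y,z,yaw[,rows] ...   (yaw of tool y axis, world); prints rows of tool-axis increments
import sys; from h import *
s=state(); p=np.array(s["position"],float); R=np.array(s["tool_rot"]); yaw=np.arctan2(R[1,1],R[0,1])
print("t",s["time_s"],"now",p.round(1),"yaw",round(yaw,3),"w",round(s["width"],3),"F",np.round(s["ft_force"],1))
rows=[]
for w in sys.argv[2:]:
    v=[float(a) for a in w.split(",")]; q=np.array(v[:3]); dy=v[3]-yaw
    n=int(v[4]) if len(v)>4 else int(max(np.ceil(np.linalg.norm(q-p)/40),np.ceil(abs(dy)/.12),1))
    for i in range(n):
        d=(q-p)/n; Y=np.array([np.cos(yaw),np.sin(yaw)]); X=np.array([-Y[1],Y[0]])*-1  # x = y cross z(down)
        X=np.array([-Y[1],Y[0]]); 
        rows.append(f"{d[:2]@X:.1f} {d[:2]@Y:.1f} {-d[2]:.1f} {-dy/n:.3f} {sys.argv[1]}"); yaw+=dy/n
    p=q; yaw=v[3]
while len(rows)%5: rows.append(f"0 0 0 0 {sys.argv[1]}")
for i in range(0,len(rows),5): print("; ".join(rows[i:i+5]))
E
python3 plan.py 1 433.3,-162,150,-0.197 433.3,-162,30,-0.197 433.3,-162,3,-0.197,2
```

```text
t 1.4 now [ 248.5 -573.5  214.7] yaw -1.162 w 1.002 F [-0.3 -0.3  0.6]
27.8 -25.3 5.4 -0.080 1; 29.7 -23.0 5.4 -0.080 1; 31.5 -20.6 5.4 -0.080 1; 33.0 -18.0 5.4 -0.080 1; 34.4 -15.3 5.4 -0.080 1
35.5 -12.5 5.4 -0.080 1; 36.4 -9.6 5.4 -0.080 1; 37.0 -6.6 5.4 -0.080 1; 37.4 -3.6 5.4 -0.080 1; 37.6 -0.6 5.4 -0.080 1
37.5 2.4 5.4 -0.080 1; 37.2 5.4 5.4 -0.080 1; 0.0 0.0 40.0 -0.000 1; 0.0 0.0 40.0 -0.000 1; 0.0 0.0 40.0 -0.000 1
0.0 0.0 13.5 -0.000 1; 0.0 0.0 13.5 -0.000 1; 0 0 0 0 1; 0 0 0 0 1; 0 0 0 0 1
```

drive_tool:
  increments: "27.8 -25.3 5.4 -0.08 1; 29.7 -23 5.4 -0.08 1; 31.5 -20.6 5.4 -0.08 1; 33 -18 5.4 -0.08 1; 34.4 -15.3 5.4 -0.08 1"
  grip_force: 50

```text
time_s: 1.82
position: [326.0, -400.5, 187.5]
tool_rot: [[0.688, 0.726, 0.0], [0.726, -0.688, -0.0], [-0.0, 0.0, -1.0]]
ft_force: [0.6, -0.7, 0.0]
width: 0.999
grip_force: 0.0
```

drive_tool:
  increments: "35.5 -12.5 5.4 -0.08 1; 36.4 -9.6 5.4 -0.08 1; 37 -6.6 5.4 -0.08 1; 37.4 -3.6 5.4 -0.08 1; 37.6 -0.6 5.4 -0.08 1"

```text
time_s: 2.23
position: [403.7, -229.1, 160.6]
tool_rot: [[0.351, 0.936, 0.001], [0.936, -0.351, -0.0], [-0.0, 0.001, -1.0]]
ft_force: [1.1, -0.8, -0.5]
width: 1.001
grip_force: 0.0
```

drive_tool:
  increments: "37.5 2.4 5.4 -0.08 1; 37.2 5.4 5.4 -0.08 1; 0 0 40 0 1; 0 0 30 0 1; 0 0 0 0 1"

```text
time_s: 2.65
position: [432.8, -160.7, 76.2]
tool_rot: [[0.199, 0.98, -0.006], [0.98, -0.199, 0.003], [0.002, -0.006, -1.0]]
ft_force: [-0.4, 0.3, 0.5]
width: 0.998
grip_force: 0.0
```

drive_tool:
  increments: "0 0 38 0 1; 0 0 26 0 1; 0 0 13 0 1; 0 0 0 0 1; 0 0 0 0 -1"

```text
time_s: 3.07
position: [434.5, -162.8, 3.6]
tool_rot: [[0.201, 0.98, -0.0], [0.98, -0.201, 0.0], [0.0, -0.0, -1.0]]
ft_force: [0.0, -0.4, -0.3]
width: 0.969
grip_force: 0.0
```

drive_tool:
  increments: "0 0 0 0 -1; 0 0 0 0 -1; 0 0 0 0 -1; 0 0 0 0 -1; 0 0 0 0 -1"

```text
time_s: 3.48
position: [434.5, -162.4, 3.4]
tool_rot: [[0.201, 0.98, 0.001], [0.98, -0.201, -0.0], [-0.0, 0.001, -1.0]]
ft_force: [-0.1, 0.2, -0.1]
width: 0.639
grip_force: 0.0
```

drive_tool:
  increments: "0 0 0 0 -1; 0 0 0 0 -1; 0 0 0 0 -1; 0 0 0 0 -1; 0 0 0 0 -1"

```text
time_s: 3.9
position: [434.3, -162.3, 2.8]
tool_rot: [[0.201, 0.98, -0.0], [0.98, -0.201, -0.0], [-0.0, -0.0, -1.0]]
ft_force: [-0.1, -0.1, 0.9]
width: 0.365
grip_force: 49.9
```

drive_tool:
  increments: "0 0 0 0 -1; 0 0 -10 0 -1; 0 0 -30 0 -1; 0 0 -40 0 -1; 0 0 -40 0 -1"

```text
time_s: 4.32
position: [433.4, -161.9, 124.2]
tool_rot: [[0.201, 0.98, -0.002], [0.98, -0.201, 0.001], [0.001, -0.002, -1.0]]
ft_force: [1.4, -0.6, -3.1]
width: 0.365
grip_force: 49.9
```

```bash
python3 -c "
from h import *
H=(533.4,-375,.08);import math
c,s=math.cos(.08),math.sin(.08)
def w(x,y): return [round(H[0]+c*x-s*y,1),round(H[1]+s*x+c*y,1)]
print('left',w(-67,50),'mid',w(-67,0),'right',w(-67,-50))
l=w(-67,50)
import subprocess
print(subprocess.run(['python3','plan.py','-1',f'{l[0]},{l[1]},130,0.08',f'{l[0]},{l[1]},95,0.08'],capture_output=True,text=True).stdout)"
```

```text
left [462.6, -330.5] mid [466.6, -380.4] right [470.6, -430.2]
t 4.3167 now [ 433.4 -161.9  124.2] yaw -0.202 w 0.365 F [ 1.4 -0.6 -3.1]
-31.9 12.5 -1.2 -0.056 -1; -32.5 10.7 -1.2 -0.056 -1; -33.1 8.8 -1.2 -0.056 -1; -33.5 6.9 -1.2 -0.056 -1; -33.9 5.0 -1.2 -0.056 -1
0.0 0.0 35.0 -0.000 -1; 0 0 0 0 -1; 0 0 0 0 -1; 0 0 0 0 -1; 0 0 0 0 -1
```

drive_tool:
  increments: "-31.9 12.5 0 -0.056 -1; -32.5 10.7 0 -0.056 -1; -33.1 8.8 0 -0.056 -1; -33.5 6.9 0 -0.056 -1; -33.9 5 0 -0.056 -1"

```text
time_s: 4.73
position: [463.0, -332.4, 123.6]
tool_rot: [[-0.081, 0.997, -0.0], [0.997, 0.081, 0.0], [0.0, -0.0, -1.0]]
ft_force: [1.1, 1.0, -3.4]
width: 0.366
grip_force: 49.9
```

drive_tool:
  increments: "0 0 25 0 -1; 0 0 18 0 -1; 0 0 0 0 -1; 0 0 0 0 -1; 0 0 0 0 -1"

```text
time_s: 5.15
position: [463.5, -331.0, 81.0]
tool_rot: [[-0.078, 0.997, 0.001], [0.997, 0.078, -0.001], [-0.001, 0.0, -1.0]]
ft_force: [-0.0, -0.5, -2.7]
width: 0.367
grip_force: 49.9
```

```bash
cat > m2.py <<'E'
from fit import *
np.set_printoptions(precision=3,suppress=True)
s=state();p=s["position"];R=s["tool_rot"];print(p,np.arctan2(R[1,1],R[0,1]),s["ft_force"])
ims={c:snapshot(c) for c in("top","side")}
for c in ims: cv2.imwrite(f"pics/{c}2.png",ims[c])
zt=p[2]-3.0+22
S=rect(35,60,zt)
big=[]
for c in ims:
    r=fit(S,(p[0],p[1],.08),ims,(c,),(5,5,.05));print(c,r)
    u,v=(proj(c,[[p[0],p[1]-30,75]])[0]).astype(int);b=cv2.resize(ims[c][v-40:v+40,u-52:u+52],None,fx=3.8,fy=7.2 if 0 else 3.8,interpolation=cv2.INTER_CUBIC)
    for q,col in ((r[0],(0,0,255)),((p[0],p[1],.08),(0,255,0))):
        for g in S: cv2.polylines(b,[np.round((proj(c,place(q,g))-[u-52,v-40])*3.8+1.4).astype(int)],False,col,1)
    big.append(b)
cv2.imwrite("pics/blk2.png",np.hstack(big))
E
python3 m2.py
```

```text
[ 463.542 -330.975   80.96 ] 0.07825375256544023 [-0.    -0.455 -2.742]
top (array([ 455.565, -339.569,    0.106]), np.float64(-185.56208850948605))
side (array([ 461.334, -313.816,    0.106]), np.float64(-667.3891514606519))
```

View pics/blk2.png

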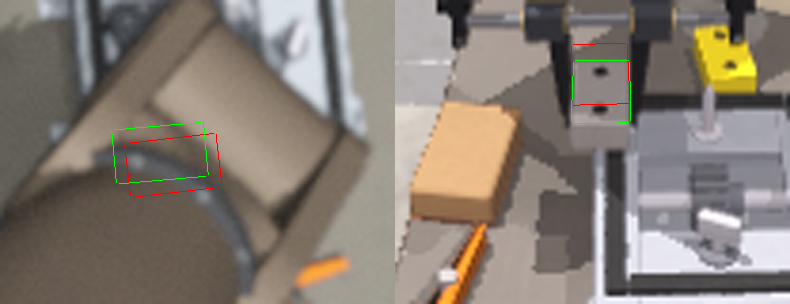

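The side view shows the held block at about (596,90) in the crop, matching the pose predicted from the TCP to within a pixel. So the side calibration is good here and I'll take the housing y as close to -378. Now I descend on the left end.

drive_tool:
  increments: "0 0 3 0 -1; 0 0 3 0 -1; 0 0 2 0 -1; 0 0 1 0 -1; 0 0 0 0 -1"

```text
time_s: 5.67
position: [463.4, -331.0, 71.1]
tool_rot: [[-0.078, 0.997, 0.0], [0.997, 0.078, -0.0], [-0.0, 0.0, -1.0]]
ft_force: [-0.2, 1.8, 3.7]
width: 0.363
grip_force: 49.9
```

drive_tool:
  increments: "0 0 1 0 -1; 0 0 0.5 0 -1; 0 0 0 0 -1; 0 0 0 0 -1; 0 0 0 0 -1"

```text
time_s: 6.08
position: [463.4, -331.0, 70.1]
tool_rot: [[-0.078, 0.997, 0.001], [0.997, 0.078, -0.0], [-0.0, 0.0, -1.0]]
ft_force: [-1.9, 3.6, 9.3]
width: 0.366
grip_force: 49.9
```

drive_tool:
  increments: "0 0 0.7 0 -1; 0 0 0 0 -1; -4 0 0 0 -1; -6 0 0 0 -1; -7 0 0 0 -1"

```text
time_s: 6.5
position: [464.7, -347.3, 69.2]
tool_rot: [[-0.078, 0.997, -0.0], [0.997, 0.078, 0.001], [0.001, -0.0, -1.0]]
ft_force: [-0.6, 5.3, 5.2]
width: 0.364
grip_force: 49.9
```

drive_tool:
  increments: "-7 0 0 0 -1; -7 0 0 0 -1; -7 0 0 0 -1; -7 0 0 0 -1; -7 0 0 0 -1"

```text
time_s: 6.92
position: [467.3, -382.5, 69.0]
tool_rot: [[-0.078, 0.997, -0.0], [0.997, 0.078, 0.001], [0.001, -0.0, -1.0]]
ft_force: [-0.4, 5.7, 6.8]
width: 0.364
grip_force: 49.9
```

drive_tool:
  increments: "-7 0 0 0 -1; -7 0 0 0 -1; -7 0 0 0 -1; -7 0 0 0 -1; -7 0 0 0 -1"

```text
time_s: 7.33
position: [470.1, -417.3, 69.0]
tool_rot: [[-0.078, 0.997, -0.0], [0.997, 0.078, 0.001], [0.001, -0.0, -1.0]]
ft_force: [-0.3, 6.3, 5.8]
width: 0.368
grip_force: 49.9
```

drive_tool:
  increments: "-7 0 0 0 -1; -5 0 0 0 -1; -3 0 0 0 -1; 0 0 0 0 -1; 0 0 0 0 -1"

```text
time_s: 7.75
position: [470.9, -432.6, 69.0]
tool_rot: [[-0.078, 0.997, -0.001], [0.997, 0.078, 0.0], [0.001, -0.001, -1.0]]
ft_force: [-3.1, 2.6, 5.0]
width: 0.365
grip_force: 49.9
```

drive_tool:
  increments: "-3 0 0 0 -1; 0 0 0 0 -1; 0 0 0 0 -1; 0 0 -15 0 -1; 0 0 -35 0 -1"

```text
time_s: 8.17
position: [470.0, -434.2, 115.0]
tool_rot: [[-0.078, 0.997, -0.005], [0.997, 0.078, 0.006], [0.006, -0.005, -1.0]]
ft_force: [0.6, -0.7, -3.5]
width: 0.368
grip_force: 49.9
```

```bash
python3 plan.py -1 434.4,-162.4,125,-0.1 434.4,-162.4,20,-0.1 434.4,-162.4,3.5,-0.1,2
```

```text
t 8.1667 now [ 470.  -434.2  115. ] yaw 0.078 w 0.368 F [ 0.6 -0.7 -3.5]
39.1 -2.0 -1.4 0.025 -1; 39.0 -3.0 -1.4 0.025 -1; 39.0 -4.0 -1.4 0.025 -1; 38.8 -5.0 -1.4 0.025 -1; 38.7 -6.0 -1.4 0.025 -1
38.5 -7.0 -1.4 0.025 -1; 38.3 -8.0 -1.4 0.025 -1; 0.0 0.0 35.0 -0.000 -1; 0.0 0.0 35.0 -0.000 -1; 0.0 0.0 35.0 -0.000 -1
0.0 0.0 8.2 -0.000 -1; 0.0 0.0 8.2 -0.000 -1; 0 0 0 0 -1; 0 0 0 0 -1; 0 0 0 0 -1
```

drive_tool:
  increments: "39.1 -2 -1 0.025 -1; 39 -3 -1 0.025 -1; 39 -4 -1 0.025 -1; 38.8 -5 -1 0.025 -1; 38.7 -6 -1 0.025 -1"

```text
time_s: 8.58
position: [445.2, -240.0, 123.5]
tool_rot: [[0.049, 0.999, -0.0], [0.999, -0.049, 0.0], [-0.0, -0.0, -1.0]]
ft_force: [1.3, 0.6, -2.7]
width: 0.37
grip_force: 49.9
```

drive_tool:
  increments: "38.5 -7 -1 0.025 -1; 38.3 -8 0 0.025 -1; 0 0 35 0 -1; 0 0 35 0 -1; 0 0 25 0 -1"

```text
time_s: 9.0
position: [435.5, -163.3, 28.2]
tool_rot: [[0.095, 0.995, 0.0], [0.995, -0.095, -0.0], [-0.0, 0.001, -1.0]]
ft_force: [0.2, -0.8, -3.3]
width: 0.364
grip_force: 49.9
```

drive_tool:
  increments: "0 0 12 0 -1; 0 0 0 0 -1; 0 0 0 0 -1; 0 0 0 0 -1; 0 0 0 0 -1"

```text
time_s: 9.42
position: [436.1, -164.4, 18.6]
tool_rot: [[0.097, 0.995, 0.002], [0.995, -0.097, -0.001], [-0.001, 0.002, -1.0]]
ft_force: [0.3, -1.1, -3.2]
width: 0.364
grip_force: 49.9
```

drive_tool:
  increments: "0 0 8 0 -1; 0 0 5 0 -1; 0 0 2.5 0 -1; 0 0 0 0 -1; 0 0 0 0 -1"

```text
time_s: 9.83
position: [435.6, -164.1, 2.6]
tool_rot: [[0.097, 0.995, 0.001], [0.995, -0.097, -0.0], [-0.0, 0.001, -1.0]]
ft_force: [-1.7, -0.2, 11.2]
width: 0.366
grip_force: 50.0
```

drive_tool:
  increments: "0 0 0 0 1; 0 0 0 0 1; 0 0 0 0 1; 0 0 0 0 1; 0 0 0 0 1"

```text
time_s: 10.25
position: [435.6, -164.1, 2.0]
tool_rot: [[0.097, 0.995, -0.0], [0.995, -0.097, -0.0], [-0.0, -0.0, -1.0]]
ft_force: [0.7, 0.4, -1.0]
width: 0.659
grip_force: 0.0
```

drive_tool:
  increments: "0 0 0 0 1; 0 0 -20 0 1; 0 0 -40 0 1; 0 0 -40 0 1; 0 0 -40 0 1"

```text
time_s: 10.67
position: [435.1, -163.8, 143.6]
tool_rot: [[0.097, 0.995, -0.001], [0.995, -0.097, 0.001], [0.0, -0.001, -1.0]]
ft_force: [0.3, -0.5, 0.0]
width: 0.982
grip_force: 0.0
```

```bash
cat > m3.py <<'E'
from fit import *
np.set_printoptions(precision=3,suppress=True)
ims={c:cv2.imread(f"pics/{c}0.png") for c in("top","side")}
live={"side":snapshot("side")}
cv2.imwrite("pics/side3.png",live["side"])
for th in (.8,1.0):
  for c in ims:
    r=fit(rect(8,26,92,n=20),(537,-428,th),ims,(c,),(6,6,.3));print(c,r)
r=fit(BLK,(435,-163,-.1),live,("side",),(5,5,.1));print(r)
o=[]
for c in ims:
    r=fit(rect(8,26,92,n=20),(537,-428,.9),ims,(c,),(6,6,.3))[0]
    u,v=(proj(c,[[537,-428,80]])[0]).astype(int);b=cv2.resize(ims[c][v-20:v+20,u-26:u+26],None,fx=7.5,fy=7.5,interpolation=cv2.INTER_CUBIC)
    for g in rect(8,26,92): cv2.polylines(b,[np.round((proj(c,place(r,g))-[u-26,v-20])*7.5+3).astype(int)],False,(0,0,255),1)
    o.append(b)
cv2.imwrite("pics/wing.png",np.vstack([np.hstack(o),cv2.resize(live["side"][110:310,140:400],(780,280))]))
E
python3 m3.py
```

```text
top (array([ 576.504, -432.799,    1.963]), np.float64(-767.7014494961652))
side (array([ 517.299, -415.104,    0.949]), np.float64(-731.6070910438974))
top (array([ 576.5  , -432.796,    1.962]), np.float64(-767.7016748066936))
side (array([ 538.072, -427.729,    1.214]), np.float64(-976.2965430267411))
(array([ 435.138, -165.523,   -0.1  ]), np.float64(-414.25829443715725))
```

View pics/wing.png

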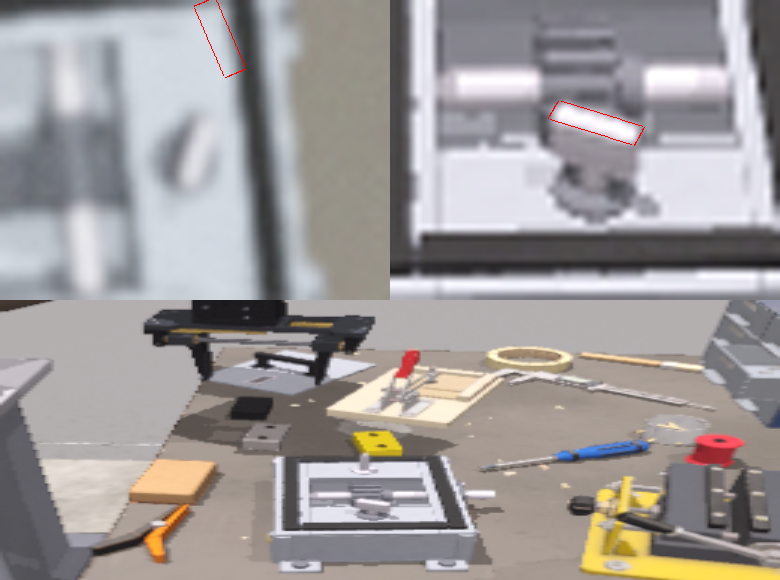

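The wing fits well in the side view: (538,-428), with its world angle at about 1.1 to 1.2 rad. The block lies flat on the bench.

```bash
python3 plan.py 0 538,-428,130,1.16 538,-428,78,1.16,2
```

```text
t 10.7167 now [ 437.5 -164.9  150.2] yaw -0.097 w 0.993 F [ 0.5 -0.1  6.3]
-22.9 11.4 1.8 -0.114 0; -24.1 8.7 1.8 -0.114 0; -24.9 5.9 1.8 -0.114 0; -25.4 3.0 1.8 -0.114 0; -25.6 0.1 1.8 -0.114 0
-25.4 -2.8 1.8 -0.114 0; -25.0 -5.7 1.8 -0.114 0; -24.2 -8.5 1.8 -0.114 0; -23.0 -11.2 1.8 -0.114 0; -21.6 -13.7 1.8 -0.114 0
-19.9 -16.1 1.8 -0.114 0; 0.0 0.0 26.0 -0.000 0; 0.0 0.0 26.0 -0.000 0; 0 0 0 0 0; 0 0 0 0 0
```

drive_tool:
  increments: "-22.9 11.4 1 -0.114 0; -24.1 8.7 1 -0.114 0; -24.9 5.9 1 -0.114 0; -25.4 3 1 -0.114 0; -25.6 0.1 1 -0.114 0"

```text
time_s: 11.13
position: [481.3, -284.8, 137.1]
tool_rot: [[-0.461, 0.888, 0.0], [0.888, 0.461, -0.0], [-0.0, 0.0, -1.0]]
ft_force: [0.7, -0.2, 0.2]
width: 0.707
grip_force: 0.0
```

drive_tool:
  increments: "-25.4 -2.8 1 -0.114 0; -25 -5.7 1 -0.114 0; -24.2 -8.5 1 -0.114 0; -23 -11.2 1 -0.114 0; -21.6 -13.7 1 -0.114 0"

```text
time_s: 11.55
position: [526.7, -404.5, 131.8]
tool_rot: [[-0.867, 0.499, -0.0], [0.499, 0.867, 0.0], [0.0, 0.0, -1.0]]
ft_force: [-0.1, 0.5, 0.3]
width: 0.504
grip_force: 0.0
```

drive_tool:
  increments: "-19.9 -16.1 1 -0.114 0; 0 0 10 0 0; 0 0 0 0 0; 0 0 0 0 0; 0 0 0 0 0"

```text
time_s: 11.97
position: [535.4, -426.4, 121.2]
tool_rot: [[-0.915, 0.403, -0.0], [0.403, 0.915, 0.0], [0.001, 0.0, -1.0]]
ft_force: [-0.5, -0.4, -0.0]
width: 0.501
grip_force: 0.0
```

```bash
python3 plan.py 0 538,-428,78,1.16,5
```

```text
t 11.9667 now [ 535.4 -426.4  121.2] yaw 1.156 w 0.501 F [-0.5 -0.4 -0. ]
-0.6 -0.1 8.6 -0.001 0; -0.6 -0.1 8.6 -0.001 0; -0.6 -0.1 8.6 -0.001 0; -0.6 -0.1 8.6 -0.001 0; -0.6 -0.1 8.6 -0.001 0
```

drive_tool:
  increments: "-2.5 -0.5 13 0 0; 0 0 13 0 0; 0 0 12 0 0; 0 0 5 0 0; 0 0 0 0 -1"
  grip_force: 10

```text
time_s: 12.38
position: [537.1, -428.0, 75.9]
tool_rot: [[-0.916, 0.402, -0.002], [0.402, 0.916, 0.002], [0.003, 0.001, -1.0]]
ft_force: [0.1, -0.5, 0.6]
width: 0.468
grip_force: 0.0
```

drive_tool:
  increments: "0 0 0 0 -1; 0 0 0 0 -1; 0 0 0 0 -1; 0 0 0 0 -1; 0 0 0 0 -1"

```text
time_s: 12.8
position: [538.0, -428.6, 78.6]
tool_rot: [[-0.916, 0.402, 0.001], [0.402, 0.916, -0.0], [-0.001, 0.0, -1.0]]
ft_force: [9.9, 9.5, 2.8]
width: 0.139
grip_force: 5.9
```

drive_tool:
  increments: "0 0 0 0 -1; 0 0 0 0 -1; 0 0 0 0 -1; 0 0 0 0 -1; 0 0 0 0 -1"

```text
time_s: 13.22
position: [539.2, -426.5, 78.6]
tool_rot: [[-0.916, 0.402, 0.002], [0.402, 0.916, 0.003], [-0.001, 0.003, -1.0]]
ft_force: [6.7, 11.9, 3.1]
width: 0.083
grip_force: 10.0
```

drive_tool:
  increments: "0 2 0 0 -1; 0 0 0 0.12 -1; 0 0 0 0.12 -1; 0 0 0 0.12 -1; 0 0 0 0.12 -1"

```text
time_s: 13.63
position: [539.0, -426.6, 78.6]
tool_rot: [[-0.622, 0.783, 0.001], [0.783, 0.622, -0.0], [-0.001, 0.001, -1.0]]
ft_force: [2.5, 2.9, 1.7]
width: 0.082
grip_force: 10.0
```

drive_tool:
  increments: "0 0 0 0.12 -1; 0 0 0 0.12 -1; 0 0 0 0.12 -1; 0 0 0 0.12 -1; 0 0 0 0.11 -1"

```text
time_s: 14.05
position: [538.7, -426.8, 78.6]
tool_rot: [[-0.081, 0.997, 0.0], [0.997, 0.081, -0.0], [-0.0, 0.0, -1.0]]
ft_force: [0.3, 2.5, 2.6]
width: 0.083
grip_force: 10.0
```

drive_tool:
  increments: "0 0 0 0 -1; 0 0 0 0 -1; 0 0 0 0 -1; 0 0 0 0 -1; 0 0 0 0 -1"

```text
time_s: 14.47
position: [538.7, -426.8, 78.6]
tool_rot: [[-0.09, 0.996, 0.001], [0.996, 0.09, -0.0], [-0.0, 0.001, -1.0]]
ft_force: [0.0, 3.7, 6.0]
width: 0.085
grip_force: 10.0
```

drive_tool:
  increments: "0 0 0 0 0.2; 0 0 0 0 0.2; 0 0 0 0 0.2; 0 0 -4 0 0.2; 0 0 -25 0 0.2"

```text
time_s: 14.88
position: [537.1, -425.8, 103.7]
tool_rot: [[-0.087, 0.996, -0.005], [0.996, 0.087, 0.004], [0.005, -0.004, -1.0]]
ft_force: [-0.8, 0.4, -0.0]
width: 0.381
grip_force: 0.0
```

drive_tool:
  increments: "0 0 -35 0 0.2; 0 0 -35 0 0.2; 0 0 0 0 0.2; 0 0 0 0 0.2; 0 0 0 0 0.2"

```text
time_s: 15.3
position: [538.2, -426.7, 176.8]
tool_rot: [[-0.087, 0.996, -0.0], [0.996, 0.087, 0.0], [0.0, -0.0, -1.0]]
ft_force: [-0.1, -0.7, -0.0]
width: 0.598
grip_force: 0.0
```

```bash
python3 plan.py 0 440,-160,185,0.5 432,111.5,170,1.04 432,111.5,70,1.04
```

```text
t 15.3 now [ 538.2 -426.7  176.8] yaw 0.087 w 0.598 F [-0.1 -0.7 -0. ]
34.3 -9.3 -1.0 -0.052 0; 34.7 -7.5 -1.0 -0.052 0; 35.1 -5.7 -1.0 -0.052 0; 35.3 -3.9 -1.0 -0.052 0; 35.5 -2.1 -1.0 -0.052 0
35.5 -0.3 -1.0 -0.052 0; 35.5 1.6 -1.0 -0.052 0; 35.4 3.4 -1.0 -0.052 0; 34.6 17.6 2.1 -0.077 0; 33.1 20.2 2.1 -0.077 0
31.5 22.7 2.1 -0.077 0; 29.6 25.1 2.1 -0.077 0; 27.6 27.3 2.1 -0.077 0; 25.4 29.3 2.1 -0.077 0; 23.1 31.2 2.1 -0.077 0
0.0 0.0 33.3 -0.000 0; 0.0 0.0 33.3 -0.000 0; 0.0 0.0 33.3 -0.000 0; 0 0 0 0 0; 0 0 0 0 0
```

drive_tool:
  increments: "34.3 -9.3 -1 -0.052 0; 34.7 -7.5 -1 -0.052 0; 35.1 -5.7 -1 -0.052 0; 35.3 -3.9 -1 -0.052 0; 35.5 -2.1 -1 -0.052 0"

```text
time_s: 15.72
position: [475.7, -258.4, 180.6]
tool_rot: [[-0.342, 0.94, -0.002], [0.94, 0.342, 0.002], [0.002, -0.002, -1.0]]
ft_force: [1.5, 0.5, -0.1]
width: 0.503
grip_force: 0.0
```

drive_tool:
  increments: "35.5 -0.3 -1 -0.052 0; 35.5 1.6 -1 -0.052 0; 35.4 3.4 -1 -0.052 0; 34.6 17.6 2.1 -0.077 0; 33.1 20.2 2.1 -0.077 0"

```text
time_s: 16.13
position: [436.2, -81.2, 180.0]
tool_rot: [[-0.613, 0.79, -0.002], [0.79, 0.613, 0.0], [0.001, -0.001, -1.0]]
ft_force: [1.2, 0.4, -0.8]
width: 0.5
grip_force: 0.0
```

drive_tool:
  increments: "31.5 22.7 2.1 -0.077 0; 29.6 25.1 2.1 -0.077 0; 27.6 27.3 2.1 -0.077 0; 25.4 29.3 2.1 -0.077 0; 23.1 31.2 2.1 -0.077 0"

```text
time_s: 16.55
position: [430.5, 113.1, 169.3]
tool_rot: [[-0.865, 0.501, -0.002], [0.501, 0.865, -0.0], [0.002, -0.001, -1.0]]
ft_force: [0.4, 0.0, -0.1]
width: 0.501
grip_force: 0.0
```

drive_tool:
  increments: "0 0 33 0 0; 0 0 33 0 0; 0 0 28 0 0; 0 0 0 0 0; 0 0 0 0 0"

```text
time_s: 16.97
position: [430.5, 111.2, 75.3]
tool_rot: [[-0.863, 0.504, -0.005], [0.504, 0.864, -0.001], [0.004, -0.003, -1.0]]
ft_force: [0.6, -0.7, 1.3]
width: 0.498
grip_force: 0.0
```

```bash
python3 plan.py 0 432,111.5,18,1.04,4; python3 - <<'E'
from fit import *
ims={c:snapshot(c) for c in("top","side")}
for c in ims: cv2.imwrite(f"pics/{c}4.png",ims[c])
u,v=(proj("side",[[432,112,40]])[0]).astype(int)
cv2.imwrite("pics/h4.png",cv2.resize(ims["side"][v-45:v+45,u-60:u+60],None,fx=5,fy=5,interpolation=cv2.INTER_CUBIC))
E
```

```text
t 16.9667 now [430.5 111.2  75.3] yaw 1.042 w 0.498 F [ 0.6 -0.7  1.3]
-0.3 0.3 14.3 0.001 0; -0.3 0.3 14.3 0.001 0; -0.3 0.3 14.3 0.001 0; -0.3 0.3 14.3 0.001 0; 0 0 0 0 0
```

View pics/h4.png

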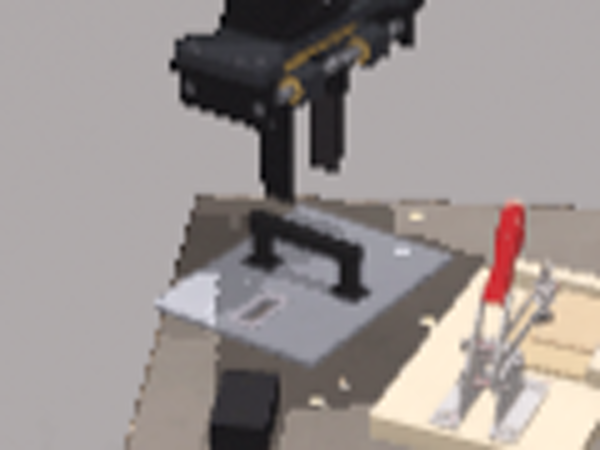

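The fingers (crop (277,185) and (328,150)) straddle the middle of the handle bar. I'll descend and grip.

drive_tool:
  increments: "0 0 20 0 0; 0 0 20 0 0; 0 0 14 0 0; 0 0 0 0 0; 0 0 0 0 0"
  grip_force: 58

```text
time_s: 17.48
position: [432.0, 111.2, 23.4]
tool_rot: [[-0.863, 0.505, 0.001], [0.505, 0.863, -0.0], [-0.001, 0.0, -1.0]]
ft_force: [-0.1, 0.7, 0.4]
width: 0.498
grip_force: 0.0
```

drive_tool:
  increments: "0 0 5 0 0; 0 0 0 0 -1; 0 0 0 0 -1; 0 0 0 0 -1; 0 0 0 0 -1"

```text
time_s: 17.9
position: [431.7, 111.3, 17.8]
tool_rot: [[-0.863, 0.505, 0.001], [0.505, 0.863, -0.0], [-0.001, 0.0, -1.0]]
ft_force: [0.6, 0.1, -0.2]
width: 0.278
grip_force: 0.0
```

drive_tool:
  increments: "0 0 0 0 -1; 0 0 0 0 -1; 0 0 0 0 -1; 0 0 0 0 -1; 0 0 0 0 -1"

```text
time_s: 18.32
position: [431.6, 111.4, 17.5]
tool_rot: [[-0.863, 0.505, 0.0], [0.505, 0.863, -0.0], [-0.0, 0.0, -1.0]]
ft_force: [-0.2, 0.9, 3.7]
width: 0.121
grip_force: 58.0
```

drive_tool:
  increments: "0 0 -4 0 -1; 0 0 -12 0 -1; 0 0 -30 0 -1; 0 0 -30 0 -1; 0 0 -30 0 -1"

```text
time_s: 18.73
position: [430.8, 111.2, 124.4]
tool_rot: [[-0.863, 0.504, -0.002], [0.504, 0.863, -0.0], [0.001, -0.001, -1.0]]
ft_force: [0.6, 0.2, -3.1]
width: 0.123
grip_force: 58.0
```

```bash
python3 plan.py -1 431.5,111.4,195,1.042 431.5,0,200,1.2 470,-240,200,1.5 534.4,-374.4,160,1.651
```

```text
t 18.7333 now [430.8 111.2 124.4] yaw 1.042 w 0.123 F [ 0.6  0.2 -3.1]
-0.3 0.3 -35.3 0.000 -1; -0.3 0.3 -35.3 0.000 -1; -18.7 -32.1 -1.7 -0.053 -1; -17.0 -33.0 -1.7 -0.053 -1; -15.3 -33.9 -1.7 -0.053 -1
-17.5 -30.0 -0.0 -0.043 -1; -16.3 -30.7 -0.0 -0.043 -1; -14.9 -31.4 -0.0 -0.043 -1; -13.6 -32.0 -0.0 -0.043 -1; -12.2 -32.5 -0.0 -0.043 -1
-10.8 -33.0 -0.0 -0.043 -1; -9.4 -33.4 -0.0 -0.043 -1; -18.4 -32.4 10.0 -0.038 -1; -17.2 -33.0 10.0 -0.038 -1; -15.9 -33.7 10.0 -0.038 -1
-14.7 -34.3 10.0 -0.038 -1; 0 0 0 0 -1; 0 0 0 0 -1; 0 0 0 0 -1; 0 0 0 0 -1
```

drive_tool:
  increments: "0 0 -35 0 -1; 0 0 -35 0 -1; -18.7 -32.1 -1.7 -0.053 -1; -17 -33 -1.7 -0.053 -1; -15.3 -33.9 -1.7 -0.053 -1"

```text
time_s: 19.15
position: [430.9, -1.0, 199.2]
tool_rot: [[-0.934, 0.357, 0.001], [0.357, 0.934, -0.0], [-0.001, -0.0, -1.0]]
ft_force: [0.6, -0.9, -3.1]
width: 0.116
grip_force: 58.0
```

drive_tool:
  increments: "-17.5 -30 0 -0.043 -1; -16.3 -30.7 0 -0.043 -1; -14.9 -31.4 0 -0.043 -1; -13.6 -32 0 -0.043 -1; -12.2 -32.5 0 -0.043 -1"

```text
time_s: 19.57
position: [458.7, -173.3, 198.4]
tool_rot: [[-0.988, 0.152, -0.001], [0.152, 0.988, 0.0], [0.001, 0.0, -1.0]]
ft_force: [0.2, 0.4, -2.9]
width: 0.12
grip_force: 58.0
```

drive_tool:
  increments: "-10.8 -33 0 -0.043 -1; -9.4 -33.4 0 -0.043 -1; -18.4 -32.4 10 -0.038 -1; -17.2 -33 10 -0.038 -1; -15.9 -33.7 10 -0.038 -1"

```text
time_s: 19.98
position: [518.8, -342.4, 167.9]
tool_rot: [[-0.999, -0.047, -0.001], [-0.047, 0.999, 0.0], [0.001, 0.001, -1.0]]
ft_force: [0.6, 0.8, -2.6]
width: 0.12
grip_force: 58.0
```

drive_tool:
  increments: "-14.7 -34.3 10 -0.038 -1; 0 0 0 0 -1; 0 0 0 0 -1; 0 0 0 0 -1; 0 0 0 0 -1"

```text
time_s: 20.4
position: [534.8, -373.5, 158.8]
tool_rot: [[-0.997, -0.083, -0.0], [-0.083, 0.997, 0.0], [0.0, 0.0, -1.0]]
ft_force: [-0.6, -0.5, -3.2]
width: 0.125
grip_force: 58.0
```

```bash
python3 plan.py -1 534.4,-374.4,130,1.651,5
```

```text
t 20.4 now [ 534.8 -373.5  158.8] yaw 1.654 w 0.125 F [-0.6 -0.5 -3.2]
0.1 -0.2 5.8 0.001 -1; 0.1 -0.2 5.8 0.001 -1; 0.1 -0.2 5.8 0.001 -1; 0.1 -0.2 5.8 0.001 -1; 0.1 -0.2 5.8 0.001 -1
```

drive_tool:
  increments: "0.4 -0.9 10 0 -1; 0 0 12 0 -1; 0 0 8 0 -1; 0 0 0 0 -1; 0 0 0 0 -1"

```text
time_s: 20.82
position: [534.6, -375.0, 127.8]
tool_rot: [[-0.997, -0.083, -0.001], [-0.083, 0.997, 0.001], [0.001, 0.001, -1.0]]
ft_force: [1.1, -1.1, -3.3]
width: 0.124
grip_force: 58.0
```

```bash
cat > m5.py <<'E'
from fit import *
np.set_printoptions(precision=3,suppress=True)
s=state();p=s["position"];R=s["tool_rot"];a=np.arctan2(R[1,1],R[0,1])-np.pi/2;print(p,a,s["ft_force"])
im=snapshot("side");t=snapshot("top");cv2.imwrite("pics/side5.png",im);cv2.imwrite("pics/top5.png",t)
zt=p[2]-17.5+5
S=rect(130,170,zt)
for seg in (S,rect(12,34,zt,0,-52,20)):
    r=fit(seg,(p[0],p[1],a),{"side":im},("side",),(5,5,.04));print(r)
f=3.9;u,v=proj("side",[[p[0],p[1],80]])[0].astype(int)
b=cv2.resize(im[v-72:v+72,u-90:u+90],None,fx=f,fy=f,interpolation=cv2.INTER_CUBIC)
def dr(q,segs,col):
    for g in segs: cv2.polylines(b,[np.round((proj("side",place(q,g))-[u-90,v-72])*f+1.4).astype(int)],False,col,1)
dr((p[0],p[1],a),S+rect(12,34,zt,0,-52),(0,255,0))
dr((534.4,-374.4,.08),rect(128,168,70)+rect(140,180,64),(0,0,255))
cv2.imwrite("pics/cov5.png",b)
E
python3 m5.py
```

```text
[ 534.571 -374.972  127.75 ] 0.08336789803161349 [ 1.076 -1.098 -3.302]
(array([ 529.171, -375.624,    0.094]), np.float64(-515.2556889383791))
(array([ 536.53 , -375.236,    0.054]), np.float64(-764.4861619150099))
```

View pics/cov5.png

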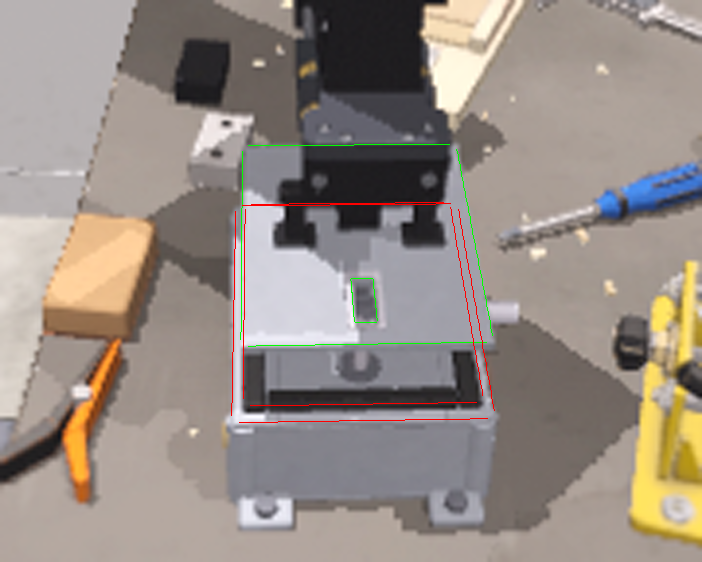

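```bash
cat > m6.py <<'E'
from fit import *
np.set_printoptions(precision=3,suppress=True)
s=state();p=s["position"];R=s["tool_rot"];a=np.arctan2(R[1,1],R[0,1])-np.pi/2
im=cv2.imread("pics/side5.png");zt=p[2]-12.5
def line(x0,y0,x1,y1,z,n=40): t=np.linspace(0,1,n)[:,None];return np.c_[np.array([x0,y0])+t*np.array([x1-x0,y1-y0]),np.full(n,z)]
L=line(-65,-82,-65,20,zt);Rr=line(65,-82,65,10,zt);B=line(-62,-85,62,-85,zt)
sl=rect(12,34,zt,0,-52,20)
for nm,S in (("L+R+B",[L,Rr,B]),("all",[L,Rr,B]+sl)):
    print(nm,fit(S,(p[0]+1,p[1],a),{"side":im},("side",),(2,2,.01)))
f=lambda x,y:line(x,y,x,y,70)
im0=cv2.imread("pics/side0.png")
S=[line(-64,-80,-64,80,70),line(64,-80,64,80,70),line(-52,-70,-52,70,70),line(52,-70,52,70,70),line(-62,-84,62,-84,70),line(-50,-72,50,-72,70)]
print("H",fit(S,(534,-375,.08),{"side":im0},("side",),(2,2,.01)))
E
python3 m6.py
```

```text
L+R+B (array([ 529.281, -376.601,    0.094]), np.float64(-473.11505585025486))
all (array([ 535.693, -376.38 ,    0.069]), np.float64(-1036.400179109635))
H (array([ 533.549, -377.871,    0.079]), np.float64(-2413.5129302412174))
```

drive_tool:
  increments: "1 0 0 0.003 -1; 0 0 4 0 -1; 0 0 4 0 -1; 0 0 0 0 -1; 0 0 0 0 -1"

```text
time_s: 21.33
position: [533.7, -375.4, 120.2]
tool_rot: [[-0.997, -0.08, -0.0], [-0.08, 0.997, 0.0], [0.0, 0.0, -1.0]]
ft_force: [0.3, 0.2, -3.2]
width: 0.118
grip_force: 58.0
```

drive_tool:
  increments: "0 0 2 0 -1; 0 0 2 0 -1; 0 0 2 0 -1; 0 0 0 0 -1; 0 0 0 0 -1"

```text
time_s: 21.75
position: [533.8, -375.4, 114.4]
tool_rot: [[-0.997, -0.08, -0.0], [-0.08, 0.997, 0.0], [0.0, 0.0, -1.0]]
ft_force: [0.8, -0.1, -2.9]
width: 0.122
grip_force: 58.0
```

drive_tool:
  increments: "0 0 2 0 -1; 0 0 2 0 -1; 0 0 2 0 -1; 0 0 0 0 -1; 0 0 0 0 -1"

```text
time_s: 22.17
position: [533.7, -375.4, 108.4]
tool_rot: [[-0.997, -0.08, -0.0], [-0.08, 0.997, 0.0], [0.0, 0.0, -1.0]]
ft_force: [-0.3, -0.3, -3.7]
width: 0.119
grip_force: 58.0
```

drive_tool:
  increments: "0 0 2 0 -1; 0 0 2 0 -1; 0 0 2 0 -1; 0 0 0 0 -1; 0 0 0 0 -1"

```text
time_s: 22.58
position: [533.8, -375.4, 102.4]
tool_rot: [[-0.997, -0.08, -0.0], [-0.08, 0.997, 0.0], [0.0, 0.0, -1.0]]
ft_force: [0.7, -0.8, -2.7]
width: 0.119
grip_force: 58.0
```

drive_tool:
  increments: "0 0 3 0 -1; 0 0 3 0 -1; 0 0 3 0 -1; 0 0 0 0 -1; 0 0 0 0 -1"

```text
time_s: 23.0
position: [533.7, -375.4, 93.2]
tool_rot: [[-0.997, -0.08, -0.0], [-0.08, 0.997, 0.0], [0.0, 0.0, -1.0]]
ft_force: [-0.1, -0.4, -2.6]
width: 0.117
grip_force: 58.0
```

drive_tool:
  increments: "0 0 2 0 -1; 0 0 2 0 -1; 0 0 1 0 -1; 0 0 0 0 -1; 0 0 0 0 -1"

```text
time_s: 23.42
position: [533.8, -375.5, 88.5]
tool_rot: [[-0.997, -0.08, -0.0], [-0.08, 0.997, -0.0], [0.0, -0.0, -1.0]]
ft_force: [-0.4, -1.0, -3.9]
width: 0.121
grip_force: 58.0
```

drive_tool:
  increments: "0 0 0.7 0 -1; 0 0 0.7 0 -1; 0 0 0 0 -1; 0 0 0 0 -1; 0 0 0 0 -1"

```text
time_s: 23.83
position: [533.9, -375.5, 87.3]
tool_rot: [[-0.997, -0.08, 0.0], [-0.08, 0.997, -0.0], [-0.0, -0.0, -1.0]]
ft_force: [0.3, 0.1, -0.6]
width: 0.123
grip_force: 58.0
```

drive_tool:
  increments: "0 0 0.5 0 -1; 0 0 0 0 -1; 0 0 0 0 -1; 0 0 0 0 -1; 0 0 0 0 -1"

```text
time_s: 24.25
position: [533.9, -375.5, 86.9]
tool_rot: [[-0.997, -0.08, 0.0], [-0.08, 0.997, -0.0], [-0.0, -0.0, -1.0]]
ft_force: [-0.4, 0.9, 2.1]
width: 0.122
grip_force: 58.0
```

drive_tool:
  increments: "0 0 0.6 0 -1; 0 0 0.4 0 -1; 0 0 0 0 -1; 0 0 0 0 -1; 0 0 0 0 -1"

```text
time_s: 24.67
position: [533.9, -375.5, 86.3]
tool_rot: [[-0.997, -0.08, 0.0], [-0.08, 0.997, -0.0], [-0.0, -0.001, -1.0]]
ft_force: [-2.0, 1.2, 7.3]
width: 0.12
grip_force: 58.0
```

drive_tool:
  increments: "0 0 0 0 -1; 0 0 0 0 -1; 0 0 0 0 -1; 0 0 0 0 -1; 0 0 0 0 -1"

```text
time_s: 25.08
position: [533.9, -375.5, 86.3]
tool_rot: [[-0.997, -0.08, 0.001], [-0.08, 0.997, -0.001], [-0.0, -0.001, -1.0]]
ft_force: [-3.1, 1.9, 8.0]
width: 0.118
grip_force: 58.0
```

```bash
python3 -c "
from h import *
s=state();print(s['position'],s['ft_force'],s['ft_torque'],s['grip_force'],s['time_s'])
im=snapshot('side');cv2.imwrite('pics/end.png',cv2.resize(im[160:310,150:350],None,fx=3.5,fy=3.5,interpolation=cv2.INTER_CUBIC))"
```

```text
[ 533.9096443  -375.54591292   86.33966982] [-3.13775102  1.85561338  7.97220606] [ 0.50033519  0.27272076 -0.03489853] 57.999361753463745 25.0833
```

View pics/end.png

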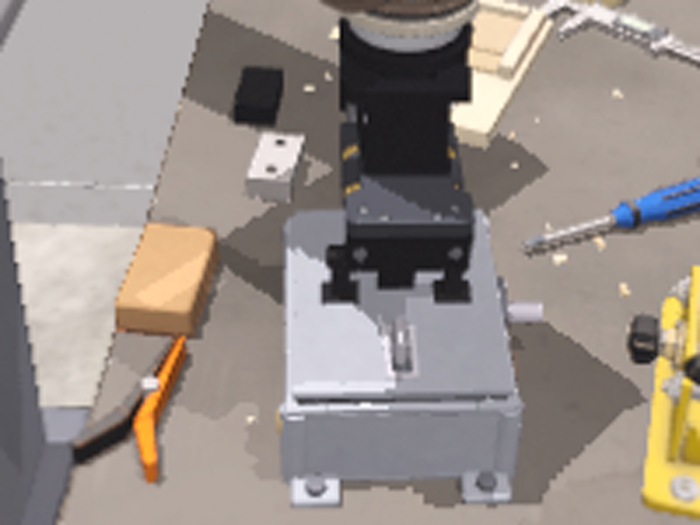

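The cover lies flat with the wing standing in the slot (crop (403,345)). The block, cork and clamp are undisturbed. Contact is about 11 N, with 10 N/mm from first touch, so all four strips are bearing. I'll add a little push and hand in.

drive_tool:
  increments: "0 0 0.3 0 -1; 0 0 0 0 -1; 0 0 0 0 -1; 0 0 0 0 -1; 0 0 0 0 -1"

```text
time_s: 25.55
position: [533.9, -375.6, 86.2]
tool_rot: [[-0.997, -0.08, 0.001], [-0.08, 0.997, -0.001], [-0.001, -0.001, -1.0]]
ft_force: [-3.1, 1.5, 8.9]
width: 0.12
grip_force: 58.0
```

drive_tool:
  increments: "0 0 0 0 -1; 0 0 0 0 -1; 0 0 0 0 -1; 0 0 0 0 -1; 0 0 0 0 -1"

```text
time_s: 25.97
position: [533.9, -375.5, 86.2]
tool_rot: [[-0.997, -0.08, 0.001], [-0.08, 0.997, -0.001], [-0.001, -0.001, -1.0]]
ft_force: [-2.7, 2.5, 9.8]
width: 0.127
grip_force: 58.0
```

```bash
python3 -c "
from cell import *
print(hand_in())"
```

```text
the job is handed in; nothing more can be done
None
```

The job is handed in; no verdict came back. The front seal is bedded left to right at roughly 6–10 N, the block is back on the bench, the wing is in line with the slot, and the cover is fitted and still held at about 13 N.

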